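# Clamp a test cube in the drill jig and swing the drill guide over it

### The job

Make the drill jig on the bench ready: turn the cam lever until the fresh mortar cube standing in the jig is firmly clamped against the spring-loaded stop; go by feel, because the stop is wound out differently each time and the fresh mortar crumbles if it is squeezed too hard. Only when the cube is tight does the jig unlock its drill guide: then swing the guide arm, without ever forcing it while it is locked, all the way round to its end stop so that the bushing stands over the cube. Leave the cube clamped and the guide over it, and do not disturb the spare cubes and the tape measure beside the jig.

Things in the scene. Friction and masses are not known exactly. Their poses are not given: they have to be found in the camera images.
- jig: the drill jig, fixed to the bench: an aluminium plate 130 x 300 x 14 mm carrying, in a row along its own y axis, the cam lever and jaw (y -0.14 to -0.02), the cube (y about 0, up to 0.02 when clamped), the spring-loaded stop (y 0.02 to 0.065) and the drill guide's pivot (y 0.106). Origin on the bench under the cube's place; z up; the jaw pushes the cube to the jig's +y
- test_cube: the freshly demoulded grey mortar cube, 40 mm, 0.135 kg, standing loose on the jig's wear plate (18 mm above the bench) between the moving jaw and the stop; origin at the centre of its underside, x and y square to its faces. A squeeze above 80 N crumbles it
- cam_jaw: the moving steel jaw, 50 mm wide, 36 mm high; origin in the middle of the lower edge of its clamping face. It advances to the jig's +y by 14 mm per radian of the cam lever; with the lever at 0 its face stands at y = -0.0245 in the jig's frame
- cam_lever (a joint): cam lever's angle in rad about its upright pivot, 0 to 2.0, growing (and clamping) counterclockwise seen from above; at 0 the lever points 160 degrees counterclockwise from the jig's +x, toward the robot; starts at 0 to 0.12. It stays where it is left and holds a squeeze of 30 N: its friction is 0.42 N m, so turning it free takes about 5 N sideways at the knob
- cam_pivot (a point): point on the cam lever's upright axis, at the height of the middle of its knob (84 mm above the bench); on the jig at y -0.105
- cam_grip (a point): middle of the cam lever's upright knob: a black revolving handle, 20 mm thick, 46 mm high (bottom 57 mm, top 103 mm above the bench), spinning freely on its pin at the end of the lever, 88 mm from the cam pivot. The lever under it reaches 56 mm above the bench
- guide_arm (a joint): angle of the drill guide's arm in rad, growing clockwise seen from above; 0 parked, pointing to the jig's +x (away from the robot), 1.571 at its end stop with the bushing over the cube. While locked it has only about 0.05 rad of play; unlocked it turns easily (1 N at the knob)
- guide_pivot (a point): point on the guide arm's upright axis, at the height of the middle of its knob (102 mm above the bench); on the jig at y 0.106
- guide_grip (a point): middle of the guide arm's upright knob: the same black revolving handle, 20 mm thick, 46 mm high (bottom 77 mm, top 123 mm above the bench), 62 mm from the guide pivot; the arm under it reaches 76 mm above the bench; the bushing sits 92 mm from the pivot and stands 2 mm above the arm
- spare_cube_a: bystander: spare 40 mm mortar cube beside the jig; origin at the centre of its underside
- spare_cube_b: bystander: another spare 40 mm mortar cube beside the jig; origin at the centre of its underside
- measuring_tape: bystander: tape measure, 36 x 86 x 64 mm, standing behind the jig; origin at the centre of its underside
- stop (a point): middle of the spring stop's fixed housing. Its round foot, wound out by an unknown 0 to 14 mm, is met by the cube; then the springs (6 N at first touch, 2.5 N per mm) give way 4.7 mm to a solid end. The guide unlocks after 4 mm (16 N); solid is 18 N: lever at 0.8 to 1.8 rad. Knob force while turning: 5 N plus 1.6 N per 10 N of squeeze: 8 N as it gets solid, then steeply; stop at 10 to 13 N
Not all that is in view belongs to the job. Leave any orange or pink look-alike of the test_cube alone.

How it is judged (in metres and radians):
On the way, in this order (a step that is already met when the one before it is completed fails the run):
1. the cube is clamped with the guide arm still parked (contact force between test_cube and cam_jaw above 12 N and value of joint guide_arm below 0.15 rad), for 0.2 s.
2. the guide arm is swung round to its end stop (value of joint guide_arm above 1.52 rad), for 0.2 s.
At the end, for the whole second after the job is handed in: the guide arm stands within 0.05 rad of its end stop and at rest, and the cube is upright, still and held by the jaw with at least 12 N (value of joint guide_arm above 1.52 rad and contact force between test_cube and cam_jaw above 12 N and angle between test_cube's own z axis and vertical below 0.05 rad and linear speed of test_cube below 0.02 m/s and velocity of joint guide_arm below 0.05 rad/s); the robot touches nothing.
It fails at once if the cube is squeezed with more than 80 N and crumbles (contact force between test_cube and cam_jaw above 80 N).
It fails at once if the guide arm is forced against its lock with more than 40 N (about 19 N at its knob) (contact force between guide_arm and jig above 40 N).
It fails at once if a spare cube or the tape measure is moved more than 15 mm (distance of any of spare_cube_a, spare_cube_b, measuring_tape from where it was at the start of the episode above 0.015 m).
It also fails if it takes over 59 s, if anything falls off the work surface, if the arm or the gripper's body presses on something with over 40 N, if the wrist force passes 120 N, or if a joint passes its speed limit or range.

### The arm

A 7-joint arm with a two-finger parallel gripper is mounted at the origin on a cart in front of the work surface, level with it; the furniture and walls round the work are solid. World frame = base frame: x ahead of the robot, y to its left, z up, the work surface at z = 0. Lengths are in mm, angles in rad, forces in N, time in s.
With the tool pointing down it reaches from about 400 to 850 mm from the base axis. Payload 4.4 kg.
Tool frame: the origin (TCP) lies between the finger pads; the fingertips stand 22 mm ahead of it and the grasp point (between the pads) lies 3 mm ahead of it (ctrl.tip_extent is the distance from the TCP to the fingertips, in mm); z points along the fingers, y is the line along which they close (so a half turn about z gives the same grasp; the last joint's range is limited). The gripper opens to 94 mm and grips with 3 to 60 N. Pads are 16 mm wide; open, the fingers measure 119 mm over their backs; the gripper's body (75 mm by 177 mm) begins 78 mm behind the grasp point.
Start: joints at [-1.206, 0.628, 0.038, 1.517, -0.027, 0.996, -0.02], TCP at [271.417, 590.636, 227.478] pointing down, gripper open.
Joint ranges: [-3.06, 3.06], [-0.37, 2.12], [-1.25, 1.32], [0.18, 2.47], [-1.1, 4.24], [0.23, 1.98], [-2.94, 2.94]. Speed limits (rad/s): [2.57, 2.57, 3.14, 3.14, 3.14, 3.14, 3.14].

### API

Orientations are given as a rotation vector (axis times angle).
In Python, from plant import get_obs, camera, ctrl gives the robot as it stands.
- The arm moves only by the shell command python3 -m creep 'ROWS' [FORCE]. ROWS is JSON, a list of rows, each a list of 7 numbers: the closure, from -1 (fully open) to 1 (shut), then the shift along the tool's x, y, z in mm, then the turn, a rotation vector about the tool's x, y, z in degrees. In form: [[fingers, tx, ty, tz, ax, ay, az], ...]. A call has 1 to 8 rows; each row is the pose to reach, as a shift and turn from the pose commanded when the call began, along the tool's axes at that moment; what a row does not reach only later rows make up. A row lasts 1/12 s, in which the tool goes at most 41.7 mm and 7.16 degrees, less where a joint would pass 70% of its speed; a pose out of reach is approached as far as the arm can. A call with a gripper value outside its range is refused whole. The fingers move at their own pace and stop on an object; FORCE is the grip in N (left out, the last holds). Time passes only in rows, so rows that repeat a pose let the fingers close. It gives the time, the measured TCP pose, the force, the opening and the grip force at its end, in the units of the state.
- get_obs(): the state, without advancing time (a new reading comes with each control period).
- camera(name): name is "scene" or "top" or "wrist"; returns a dict with "image" (480x640x3 uint8, red, green, blue), "z_map" (480x640 float32, mm along the optical axis (not along the pixel's ray), 0 where there is no reading), "fx", "fy", "cx", "cy" (pixels), "R" (3x3) and "t" (3): a world point X has camera coordinates R X + t. Camera axes: x right, y down, z forward; pixel columns grow to the right and rows downward; lengths in mm; the calibration is good to about 2 mm. A picture is of the moment at which its call begins.
- ctrl.close_job(): hands the job in; it is judged then, once.
The state is a dict: "clock": time; "joints": joint angles; "joint_vel": joint speeds; "effort": joint torques, N m; "eef_pos": TCP position; "orientation": TCP orientation; "contact_force": force on the tool from outside, world axes, zero at the start; "torque": the same for the moment, N m; "finger_gap": finger opening in mm; "grasp_force": force on a finger pad.
Only numpy, scipy, OpenCV 4.12 (cv2) and the standard library are available. Lean on these libraries where they do the work, as an engineer would, in place of code of your own. Each camera call takes 0.05 s, during which the arm holds its last target. There are 200 camera calls.

## Working session

There is one attempt and no reset: what is moved stays moved. The work goes in short steps, Python scripts to look and compute and a shell command to move; the robot and the scene stay as the last step left them, time stands still between calls to the robot, and variables do not carry over. Pictures are saved under pics/ and viewed, at most 10 in all, crops included, and the job is handed in when it is done.

```bash
ls; mkdir -p pics
python3 - <<'E'
from plant import get_obs,camera,ctrl
import cv2,numpy as np
o=get_obs();print(o)
for n in("scene","top"):
    c=camera(n);cv2.imwrite(f"pics/{n}1.png",c["image"][:,:,::-1]);print(n,c["R"],c["t"],c["fx"],c["cx"],c["cy"])
    np.savez(f"{n}1.npz",**c)
E
```

```text
pics
{'clock': 0.0, 'joints': array([-1.20582427,  0.62930023,  0.0384628 ,  1.51834918, -0.02696533,
        0.99629668, -0.0200244 ]), 'joint_vel': array([-1.63397761e-03, -8.28292888e-04,  2.73325175e-05,  2.08545158e-03,
        9.95767212e-04,  2.04939044e-03, -2.95294131e-04]), 'effort': array([-5.51780413e-04, -5.49728537e+01,  1.14358641e+00, -1.86637276e+01,
       -5.22383535e-02,  2.35933374e-02,  1.02902916e-04]), 'eef_pos': array([271.15841405, 590.06159323, 226.59024116]), 'orientation': array([-6.71398255e-01, -3.06867127e+00,  2.83505260e-03]), 'contact_force': array([-0.66482276,  0.14322362, -0.82967397]), 'torque': array([-0.02260664,  0.0148417 ,  0.02251136]), 'grasp_force': 0.0, 'finger_gap': 94.04307419220947}
scene [[-0.75214272 -0.65894227  0.00874153]
 [-0.39616122  0.44151413 -0.80505997]
 [ 0.52662853 -0.60898306 -0.59312902]] [394.7117747  274.6014336  605.17207328] 449.4625982351188 317.46693042907 233.03472370025767
top [[-0.02052346 -0.99978823 -0.00151382]
 [-0.98449382  0.02047329 -0.17422043]
 [ 0.17421452 -0.00208526 -0.98470552]] [ -10.71873854  533.00781986 1004.3531797 ] 531.0746720928817 321.6703091927242 235.3729205290306
```

View pics/top1.png

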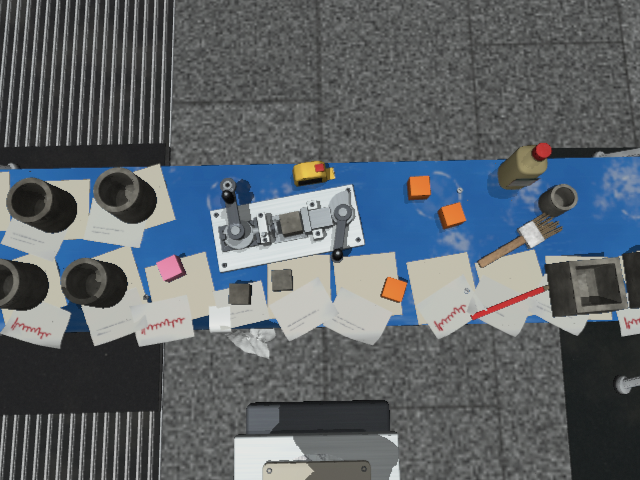

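View pics/scene1.png

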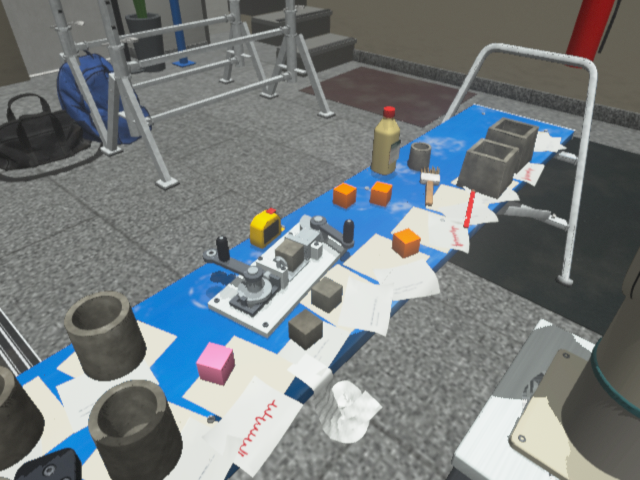

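The top view shows the jig around (288,228), the grey cube in it at about (290,222), grey spares at (239,293) and (282,279), and the tape at (312,173). There are orange and pink decoys. I'll enlarge the jig to see which end is the cam.

Run:
```python
import cv2,numpy as np
a=cv2.imread("pics/top1.png")[165:310,200:375];b=cv2.imread("pics/scene1.png")[200:340,195:365]
a=cv2.resize(a,(400,331),interpolation=2);b=cv2.resize(b,(400,331),interpolation=2)
cv2.imwrite("pics/crop1.png",np.hstack([a,b]))
```

```text
(no output)
```

View pics/crop1.png

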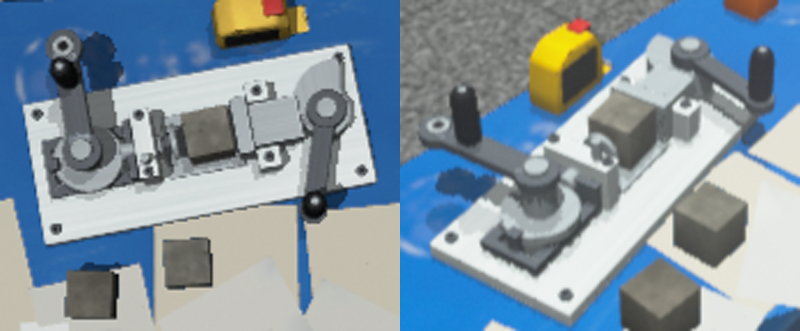

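The crop settles it. The left end (top view pivot about 236,232) is the guide, with its bushing beyond the knob, parked away from the robot. The right end (about 343,213) is the cam, with its knob toward the robot at (338,255). Next I'll measure in world coordinates.

```bash
cat > h.py <<'E'
import numpy as np,cv2
def cloud(c):
    z=c["z_map"].astype(float);v,u=np.mgrid[:480,:640]
    P=np.stack([(u-c["cx"])*z/c["fx"],(v-c["cy"])*z/c["fy"],z],-1)
    return (P-c["t"])@c["R"],z>0
E
python3 - <<'E'
from h import *
for n in("top","scene"):
    c=np.load(n+"1.npz");W,ok=cloud(c);I=c["image"].astype(int)
    reg=ok&(W[...,0]>350)&(W[...,0]<750)&(W[...,1]>-150)&(W[...,1]<300)
    p=W[reg&(W[...,2]>9)&(W[...,2]<19)&(I.min(-1)>120)]
    r=cv2.minAreaRect(p[:,:2].astype(np.float32));print(n,"plate",r,len(p),np.median(p[:,2]))
    dark=reg&(I.max(-1)<50)&(W[...,2]>57)
    k,lab,st,ce=cv2.connectedComponentsWithStats(dark.astype(np.uint8))
    for i in range(1,k):
        if st[i,4]>8:
            q=W[lab==i];print("dark",st[i],q.mean(0).round(1),q.min(0).round(1),q.max(0).round(1))
    # grey blobs at heights
    col=I.max(-1)-I.min(-1)
    m=reg&(W[...,2]>34)&(W[...,2]<45)&(I.mean(-1)<130)&(col<40)
    k,lab,st,ce=cv2.connectedComponentsWithStats(m.astype(np.uint8))
    for i in range(1,k):
        if st[i,4]>60:
            q=W[lab==i];print("z40",st[i],q.mean(0).round(1))
    m=reg&(W[...,2]>53)&(W[...,2]<62)
    k,lab,st,ce=cv2.connectedComponentsWithStats(m.astype(np.uint8))
    for i in range(1,k):
        if st[i,4]>30:
            q=W[lab==i];print("z58",st[i],q.mean(0).round(1),cv2.minAreaRect(q[:,:2].astype(np.float32)))
E
```

```text
top plate ((491.8631896972656, 87.86894226074219), (314.4396667480469, 399.6910400390625), 10.74203872680664) 4507 14.626439125880104
dark [222 190  14  14 123] [599.3 151.9 105.6] [591.7 145.4  70.5] [617.4 162.4 126.4]
dark [332 248  11  13  87] [486.9 -49.9  94.9] [479.8 -60.8  57.1] [504.8 -40.3 107.2]
z40 [237 220  14  21 115] [550.6 130.4  38.7]
z40 [271 269  22  22 418] [447.7  59.6  40.5]
z40 [228 284  22  21 417] [421.8 143.1  40.5]
z58 [294 161  30  20 333] [663.3   3.3  58.9] ((665.140380859375, 0.8689365386962891), (35.03550338745117, 57.94788360595703), 7.732154846191406)
z58 [333 204  18  47 429] [549.3 -58.8  57.5] ((546.7506103515625, -61.332244873046875), (31.844877243041992, 92.41011047363281), 87.12757110595703)
z58 [300 207  12  26 176] [563.8   9.7  57. ] ((563.749755859375, 9.792287826538086), (49.54574966430664, 13.99173355102539), 9.560437202453613)
z58 [279 211  23  24 392] [557.7  39.8  58.4] ((558.5763549804688, 39.866092681884766), (40.47432327270508, 39.822479248046875), 10.774581909179688)
z58 [256 213  14  31 229] [549.5  94.3  57.1] ((549.0396728515625
[... 676 characters left out ...]
 5.9  58.1] ((664.9960327148438, 2.968334197998047), (33.20207977294922, 55.82071304321289), 9.554559707641602)
z58 [310 216  44  31 348] [541.3 -52.2  56. ] ((535.23876953125, -54.447792053222656), (31.40170669555664, 115.78629302978516), 83.72512817382812)
z58 [275 234  36  24 453] [559.1  35.7  56. ] ((560.3389282226562, 35.39065170288086), (50.63463592529297, 60.38871765136719), 10.039721488952637)
z58 [256 257  32  17 210] [548.5  99.   55.6] ((549.4661865234375, 97.6212158203125), (60.57573699951172, 18.45815658569336), 10.982848167419434)
z58 [246 280  16   7  49] [533.2 153.7  57. ] ((535.2216186523438, 151.85215759277344), (25.383392333984375, 12.536487579345703), 55.67031478881836)
```

Run:
```python
from h import *
c=np.load("top1.npz");W,ok=cloud(c);I=c["image"].astype(int)
th=np.radians(10.3);C=np.array([558.,40])
ex=np.array([np.cos(th),np.sin(th)]);ey=np.array([-ex[1],ex[0]])
d=W[...,:2]-C;jx=d@ex;jy=d@ey
m=ok&(abs(jx)<85)&(abs(jy)<165)&(W[...,2]>9)&(W[...,2]<19)&(I.min(-1)>110)
k,lab,st,ce=cv2.connectedComponentsWithStats(m.astype(np.uint8));i=1+st[1:,4].argmax()
r=cv2.minAreaRect(W[lab==i][:,:2].astype(np.float32));print(r)
def J(p):d=np.array(p)-np.array(r[0]);return d@ex,d@ey
for th in(9.8,10.3,10.8):
    t=np.radians(th);ex=np.array([np.cos(t),np.sin(t)]);ey=np.array([-ex[1],ex[0]])
    O=np.array(r[0])
    print(th,"cube",J((558.2,39.8)),"cam",O-105*ey,"guide",O+106*ey,"knobs",J((486,-49.5)),J((599,152)))
    print("camgrip",O-105*ey+88*np.array([np.cos(t+np.radians(160)),np.sin(t+np.radians(160))]),"guidegrip",O+106*ey+62*ex)
# knob tops
for z0,z1,(x,y) in((98,112,(486,-50)),(118,132,(599,152))):
    q=W[ok&(W[...,2]>z0)&(W[...,2]<z1)&(np.hypot(W[...,0]-x,W[...,1]-y)<25)]
    print(len(q),q.mean(0),q.min(0),q.max(0))
```

```text
((551.4310913085938, 74.89448547363281), (129.1442413330078, 248.51339721679688), 9.34888744354248)
9.8 cube (np.float64(0.6967212926686619), np.float64(-35.73451573719675)) cam [569.30308872 -28.57334387] guide [533.3888844  179.34772271] knobs (np.float64(-85.64943725336607), np.float64(-111.44231523198485)) (np.float64(59.99886935722387), np.float64(67.88370290667672))
camgrip [482.69387522 -12.98988672] guidegrip [594.4841741  189.90071166]
10.3 cube (np.float64(0.38485624355886117), np.float64(-35.73923503942711)) cam [570.2053239  -28.41344351] guide [532.47805651 179.18629949] knobs (np.float64(-86.61868130513291), np.float64(-110.69064899549191)) (np.float64(60.58897432730174), np.float64(67.35753583996922))
camgrip [483.46341862 -13.58637811] guidegrip [593.47892886 190.27203683]
10.8 cube (np.float64(0.07296188615608301), np.float64(-35.74123266053913)) cam [571.10612934 -28.24567585] guide [531.56867196 179.01693405] knobs (np.float64(-87.5813290089605), np.float64(-109.9305532375217)) (np.float64(61.17446521240484), np.float64(66.82623923612219))
camgrip [484.23813801 -14.17613134] guidegrip [592.47048151 190.63457556]
71 [488.61730468 -49.65592718 102.61697012] [481.28041855 -58.95676004  98.05616773] [496.66736124 -41.96432284 107.67098257]
69 [600.72754848 155.33317464 122.1890123 ] [592.57046773 147.57732806 118.21958163] [609.5443084  162.78659214 126.43720408]
```

Run:
```python
from h import *
c=np.load("top1.npz");W,ok=cloud(c);I=c["image"].astype(int)
th=np.radians(10.3);C=np.array([558.,40])
ex=np.array([np.cos(th),np.sin(th)]);ey=np.array([-ex[1],ex[0]])
d=W[...,:2]-C;jx=d@ex;jy=d@ey
m=ok&(abs(jx)<80)&(abs(jy)<170)&(W[...,2]>9)&(W[...,2]<19)&(I.min(-1)>110)&~((jx<-66)&(W[...,2]<11))
m=cv2.morphologyEx(m.astype(np.uint8),cv2.MORPH_OPEN,np.ones((3,3)))
q=W[m>0][:,:2].astype(np.float32)
r=cv2.minAreaRect(q);print(r, r[0]@np.array([1,1]))
O=np.array(r[0]);t=np.radians(r[2]);ex=np.array([np.cos(t),np.sin(t)]);ey=np.array([-ex[1],ex[0]])
for p in((558.3,39.8),(488.6,-49.7),(600.7,155.3)):
    dd=np.array(p)-O;print("J",dd@ex,dd@ey)
cam=O-105*ey;gd=O+106*ey
print("cam",cam,"guide",gd)
for p,k,L in((cam,(488.6,-49.7),88),(gd,(600.7,155.3),62)):
    v=np.array(k)-p;print(np.hypot(*v),np.degrees(np.arctan2(v[1],v[0]))-r[2])
```

```text
((557.1151733398438, 50.052452087402344), (130.45077514648438, 300.12152099609375), 9.937886238098145) 607.1676254272461
J -0.6023240166799535 -10.303096320913832
J -84.70245590872695 -86.43132903217732
J 61.09452464169994 96.14646387369184
cam [575.23612121 -53.37206748] guide [538.82164501 154.46196708]
86.71390648841222 167.63508780891982
61.88402956650237 -9.161963639693639
```

```bash
cat > need.py <<'E'
# usage: need.py x y z yawOfToolY : tool-frame shift/turn from measured pose
import sys,numpy as np
from scipy.spatial.transform import Rotation as Ro
from plant import get_obs
o=get_obs();R=Ro.from_rotvec(o["orientation"]);a=list(map(float,sys.argv[1:]))
w=np.radians(a[3]);Y=np.array([np.cos(w),np.sin(w),0]);Z=np.array([0,0,-1.]);T=Ro.from_matrix(np.array([np.cross(Y,Z),Y,Z]).T)
print("shift",(R.inv().apply(np.array(a[:3])-o["eef_pos"])).round(1),"turn",(R.inv()*T).as_rotvec(degrees=True).round(1),"pos",o["eef_pos"].round(1),"F",o["contact_force"].round(1),"gap",round(o["finger_gap"],1),"q",o["joints"].round(2),o["clock"])
E
python3 need.py 489 -50 180 0
python3 -m creep '[[-0.2,-233,-245,0,0,0,33],[-0.2,-233,-245,0,0,0,33],[-0.2,-233,-245,0,0,0,33],[-0.2,-233,-245,0,0,0,33],[-0.2,-233,-245,0,0,0,33],[-0.2,-233,-245,0,0,0,33],[-0.2,-233,-245,0,0,0,33],[-0.2,-233,-245,0,0,0,33]]' 25
python3 need.py 489 -50 180 0
```

```text
shift [-465.2 -490.6   47.5] turn [-0.1  0.1 65.3] pos [271.2 590.1 226.7] F [ 0.2 -0.5 -0.3] gap 93.7 q [-1.21  0.63  0.04  1.52 -0.03  1.   -0.02] 0.1
clock: 0.77
eef_pos: [379.2, 273.2, 227.3]
orientation: [-1.515, -2.752, 0.001]
contact_force: [1.7, -0.1, -0.5]
finger_gap: 56.4
grasp_force: 0.0
shift [-331.8  -80.2   47.4] turn [-0.   0.  32.3] pos [379.2 273.2 227.3] F [ 1.7 -0.1 -0.5] gap 56.4 q [-0.84  0.38  0.22  2.01 -0.11  0.76  0.01] 0.7667
```

```bash
python3 -m creep '[[-0.2,-332,-80,0,0,0,32.3],[-0.2,-332,-80,0,0,0,32.3],[-0.2,-332,-80,0,0,0,32.3],[-0.2,-332,-80,0,0,0,32.3],[-0.2,-332,-80,0,0,0,32.3],[-0.2,-332,-80,0,0,0,32.3],[-0.2,-332,-80,0,0,0,32.3],[-0.2,-332,-80,0,0,0,32.3]]' 25
python3 -m creep '[[-0.2,0,0,0,0,0,0],[-0.2,0,0,0,0,0,0]]'
python3 need.py 489 -50 180 0
python3 - <<'E'
from h import *
from plant import camera
c=camera("wrist");cv2.imwrite("pics/w1.png",c["image"][:,:,::-1]);np.savez("w1.npz",**c)
W,ok=cloud(c)
for z0,z1,(x,y) in((92,110,(489,-50)),):
    q=W[ok&(W[...,2]>z0)&(W[...,2]<z1)&(np.hypot(W[...,0]-x,W[...,1]-y)<30)]
    print(len(q),q.mean(0),q.min(0),q.max(0))
E
```

```text
clock: 1.43
eef_pos: [486.6, -42.2, 227.3]
orientation: [-2.22, -2.222, 0.0]
contact_force: [0.2, -0.1, -0.2]
finger_gap: 56.5
grasp_force: 0.0
clock: 1.6
eef_pos: [486.6, -43.2, 227.3]
orientation: [2.228, 2.215, -0.001]
contact_force: [-0.6, 1.3, 0.6]
finger_gap: 56.5
grasp_force: 0.0
shift [-6.7  2.5 47.3] turn [-0.   0.  -0.3] pos [486.6 -43.2 227.3] F [-0.6  1.3  0.6] gap 56.5 q [-0.26  0.42  0.4   1.96 -0.23  0.8   0.27] 1.6
484 [490.96945553 -45.85764157 100.02528684] [482.11658321 -56.43122353  92.04007256] [500.12093257 -37.74563125 104.26221053]
```

View pics/w1.png

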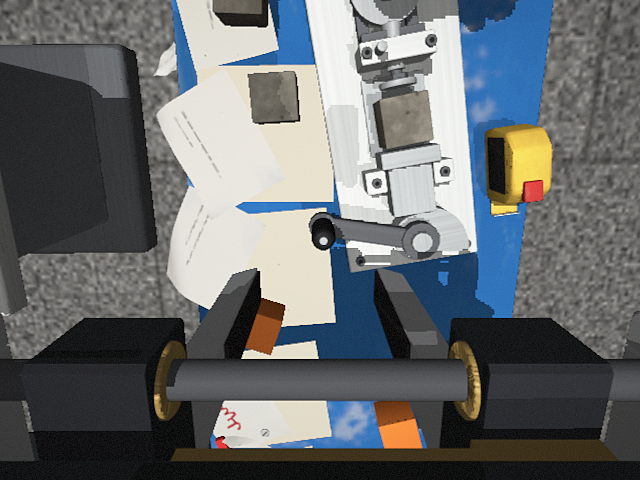

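The wrist view shows the knob at (322,235) between the finger planes. Its position of about (490,-48.5) agrees with the top view within 3 mm. Descending and gripping.

```bash
python3 -m creep '[[-0.2,-5.5,3.5,40,0,0,0],[-0.2,-5.5,3.5,75,0,0,0],[-0.2,-5.5,3.5,100,0,0,0],[-0.2,-5.5,3.5,120,0,0,0],[-0.2,-5.5,3.5,132,0,0,0],[-0.2,-5.5,3.5,138,0,0,0],[-0.2,-5.5,3.5,138,0,0,0]]' 25
python3 -m creep '[[0.6,0,0,0,0,0,0],[0.6,0,0,0,0,0,0],[0.6,0,0,0,0,0,0],[0.6,0,0,0,0,0,0],[0.6,0,0,0,0,0,0],[0.6,0,0,0,0,0,0]]' 20
python3 need.py 490 -48.5 89 0
```

```text
clock: 2.23
eef_pos: [488.9, -43.8, 88.3]
orientation: [-2.216, -2.223, 0.002]
contact_force: [-0.2, 0.3, 0.0]
finger_gap: 56.2
grasp_force: 0.0
clock: 2.73
eef_pos: [490.7, -45.9, 89.9]
orientation: [2.22, 2.221, 0.002]
contact_force: [5.0, 0.1, -0.6]
finger_gap: 20.3
grasp_force: 1.9
shift [-2.6 -0.7  0.9] turn [0.1 0.  0. ] pos [490.7 -45.9  89.9] F [ 5.   0.1 -0.6] gap 20.3 q [-0.14  0.64  0.27  2.08 -0.37  0.46  0.4 ] 2.7333
```

```bash
python3 -m creep '[[1,0,0,0,0,0,0],[1,0,0,0,0,0,0],[1,0,0,0,0,0,0],[1,0,0,0,0,0,0]]' 30
python3 - <<'E'
import numpy as np
p=np.array([576.9,-63.2])
f=lambda t:p+88*np.array([np.cos(np.radians(169.94)+t),np.sin(np.radians(169.94)+t)])
for t in np.arange(0,1.9,.1):print(round(t,2),f(t).round(1))
E
python3 need.py 490 -48.5 89 0
```

```text
clock: 3.07
eef_pos: [491.1, -45.9, 89.8]
orientation: [2.22, 2.221, 0.002]
contact_force: [3.4, 0.2, 3.5]
finger_gap: 19.2
grasp_force: 30.0
0.0 [490.3 -47.8]
0.1 [489.2 -56.6]
0.2 [488.9 -65.3]
0.3 [489.6 -74.1]
0.4 [491.1 -82.8]
0.5 [493.5 -91.3]
0.6 [496.7 -99.4]
0.7 [ 500.7 -107.3]
0.8 [ 505.5 -114.6]
0.9 [ 511.  -121.5]
1.0 [ 517.1 -127.8]
1.1 [ 523.9 -133.4]
1.2 [ 531.2 -138.4]
1.3 [ 538.9 -142.6]
1.4 [ 547. -146.]
1.5 [ 555.4 -148.5]
1.6 [ 564.1 -150.3]
1.7 [ 572.8 -151.1]
1.8 [ 581.6 -151.1]
shift [-2.6 -1.1  0.8] turn [0.1 0.  0. ] pos [491.1 -45.9  89.8] F [3.4 0.2 3.5] gap 19.2 q [-0.14  0.65  0.27  2.08 -0.37  0.46  0.4 ] 3.0667
```

```bash
python3 -m creep '[[1,-4.5,-0.7,0,0,0,0],[1,-9,-1.1,0,0,0,0],[1,-13,-1.4,0,0,0,0],[1,-17.5,-1.4,0,0,0,0],[1,-22,-1.2,0,0,0,0],[1,-26.3,-0.7,0,0,0,0],[1,-30.6,0,0,0,0,0],[1,-35,0.8,0,0,0,0]]' 
python3 need.py 491.1 -82.8 89 0
```

```text
clock: 3.73
eef_pos: [492.2, -78.7, 89.8]
orientation: [-2.218, -2.223, -0.005]
contact_force: [4.2, 6.5, 3.5]
finger_gap: 19.5
grasp_force: 30.0
shift [-4.1 -1.1  0.8] turn [ 0.1 -0.2  0.1] pos [492.2 -78.7  89.8] F [4.2 6.5 3.5] gap 19.5 q [-0.07  0.65  0.26  2.06 -0.35  0.47  0.46] 3.7333
```

```bash
python3 -m creep '[[1,-4.3,2,0,0,0,0],[1,-8.5,3.2,0,0,0,0],[1,-12.6,4.8,0,0,0,0],[1,-16.6,6.4,0,0,0,0],[1,-19,7.6,0,0,0,0],[1,-20.6,8.4,0,0,0,0]]' 
python3 need.py 498.5 -103.4 89 0
python3 -m creep '[[1,-2,1,0,0,0,0],[1,-4,2,0,0,0,0],[1,-5.8,3.1,0,0,0,0]]' 
python3 need.py 503 -111 89 0
```

```text
clock: 4.23
eef_pos: [499.6, -99.0, 89.8]
orientation: [-2.218, -2.222, -0.004]
contact_force: [1.6, 6.3, 6.6]
finger_gap: 19.7
grasp_force: 30.0
shift [-4.4 -1.1  0.8] turn [-0.  -0.2  0.1] pos [499.6 -99.   89.8] F [1.6 6.3 6.6] gap 19.7 q [-0.03  0.66  0.26  2.03 -0.34  0.49  0.48] 4.2333
clock: 4.48
eef_pos: [502.5, -104.4, 89.8]
orientation: [-2.217, -2.222, -0.004]
contact_force: [1.6, 7.4, 7.0]
finger_gap: 19.5
grasp_force: 30.0
shift [-6.6  0.5  0.8] turn [-0.  -0.2  0.1] pos [ 502.5 -104.4   89.8] F [1.6 7.4 7. ] gap 19.5 q [-0.02  0.66  0.26  2.02 -0.34  0.5   0.49] 4.4833
```

```bash
cat > th.py <<'E'
import numpy as np
from plant import get_obs
o=get_obs();d=o["eef_pos"][:2]-[576.9,-63.2];r=np.hypot(*d);u=d/r;t=np.array([-u[1],u[0]]);F=o["contact_force"][:2]
th=(np.degrees(np.arctan2(d[1],d[0]))%360-169.94)/57.3
print(f"theta {th:.3f} r {r:.1f} Ft {-F@t:.1f} Fr {F@u:.1f}  5mm tangent in tool x,y: {5*t[1]:.1f} {5*t[0]:.1f}")
E
python3 -m creep '[[1,-1.6,1.1,0,0,0,0],[1,-3.2,2.2,0,0,0,0],[1,-3.2,2.2,0,0,0,0]]' | head -2;python3 th.py
python3 -m creep '[[1,-1.6,1.2,0,0,0,0],[1,-3.2,2.4,0,0,0,0],[1,-3.2,2.4,0,0,0,0]]' | head -2;python3 th.py
python3 -m creep '[[1,-1.5,1.3,0,0,0,0],[1,-3.0,2.6,0,0,0,0],[1,-3.0,2.6,0,0,0,0]]' | head -2;python3 th.py
```

```text
clock: 4.73
eef_pos: [504.7, -107.9, 89.8]
theta 0.730 r 84.9 Ft 4.6 Fr -4.1  5mm tangent in tool x,y: -4.2 2.6
clock: 4.98
eef_pos: [506.9, -111.1, 89.8]
theta 0.775 r 84.8 Ft 4.5 Fr -2.3  5mm tangent in tool x,y: -4.1 2.8
clock: 5.23
eef_pos: [509.2, -114.1, 89.8]
theta 0.820 r 84.7 Ft 4.3 Fr -5.1  5mm tangent in tool x,y: -4.0 3.0
```

```bash
for i in 1; do python3 -m creep '[[1,-1.3,1.3,0,0,0,0],[1,-2.7,2.7,0,0,0,0],[1,-2.7,2.7,0,0,0,0]]' | head -2;python3 th.py; done
python3 -m creep '[[1,-1.3,1.4,0,0,0,0],[1,-2.6,2.8,0,0,0,0],[1,-2.6,2.8,0,0,0,0]]' | head -2;python3 th.py
python3 -m creep '[[1,-1.2,1.4,0,0,0,0],[1,-2.4,2.9,0,0,0,0],[1,-2.4,2.9,0,0,0,0]]' | head -2;python3 th.py
python3 -m creep '[[1,-1.2,1.5,0,0,0,0],[1,-2.3,3,0,0,0,0],[1,-2.3,3,0,0,0,0]]' | head -2;python3 th.py
```

```text
clock: 5.48
eef_pos: [511.2, -116.5, 89.7]
theta 0.857 r 84.6 Ft 4.7 Fr -2.0  5mm tangent in tool x,y: -3.9 3.1
clock: 5.73
eef_pos: [513.6, -119.1, 89.7]
theta 0.899 r 84.5 Ft 5.5 Fr -2.8  5mm tangent in tool x,y: -3.7 3.3
clock: 5.98
eef_pos: [516.1, -121.6, 89.7]
theta 0.941 r 84.3 Ft 6.5 Fr -3.2  5mm tangent in tool x,y: -3.6 3.5
clock: 6.23
eef_pos: [518.6, -124.1, 89.7]
theta 0.983 r 84.3 Ft 6.1 Fr -1.9  5mm tangent in tool x,y: -3.5 3.6
```

```bash
python3 -m creep '[[1,-1.2,1.5,0,0,0,0],[1,-2.4,3,0,0,0,0],[1,-2.4,3,0,0,0,0]]' | head -2;python3 th.py
python3 -m creep '[[1,-1.1,1.5,0,0,0,0],[1,-2.2,3.1,0,0,0,0],[1,-2.2,3.1,0,0,0,0]]' | head -2;python3 th.py
python3 -m creep '[[1,-1,1.6,0,0,0,0],[1,-2.0,3.2,0,0,0,0],[1,-2.0,3.2,0,0,0,0]]' | head -2;python3 th.py
```

```text
clock: 6.48
eef_pos: [521.4, -126.5, 89.7]
theta 1.026 r 84.2 Ft 7.8 Fr -2.2  5mm tangent in tool x,y: -3.3 3.8
clock: 6.73
eef_pos: [524.2, -128.8, 89.7]
theta 1.070 r 84.1 Ft 6.7 Fr -0.6  5mm tangent in tool x,y: -3.1 3.9
clock: 6.98
eef_pos: [527.1, -130.9, 89.7]
theta 1.113 r 84.0 Ft 5.2 Fr -0.9  5mm tangent in tool x,y: -3.0 4.0
```

```bash
python3 -m creep '[[1,-1,1.6,0,0,0,0],[1,-2,3.2,0,0,0,0],[1,-2,3.2,0,0,0,0]]' | head -2;python3 th.py
python3 -m creep '[[1,-0.9,1.6,0,0,0,0],[1,-1.8,3.2,0,0,0,0],[1,-1.8,3.2,0,0,0,0]]' | head -2;python3 th.py
python3 -m creep '[[1,-0.8,1.6,0,0,0,0],[1,-1.7,3.3,0,0,0,0],[1,-1.7,3.3,0,0,0,0]]' | head -2;python3 th.py
```

```text
clock: 7.23
eef_pos: [530.1, -133.0, 89.7]
theta 1.156 r 84.0 Ft 6.6 Fr -1.9  5mm tangent in tool x,y: -2.8 4.2
clock: 7.48
eef_pos: [532.7, -134.6, 89.7]
theta 1.191 r 84.0 Ft 9.4 Fr -1.4  5mm tangent in tool x,y: -2.6 4.2
clock: 7.73
eef_pos: [533.8, -135.3, 89.6]
theta 1.208 r 84.0 Ft 12.5 Fr -0.1  5mm tangent in tool x,y: -2.6 4.3
```

```bash
python3 -m creep '[[1,0,0,0,0,0,0],[1,0,0,0,0,0,0]]' | head -2;python3 th.py
python3 -m creep '[[1,0,0,0,0,0,0],[1,0,0,0,0,0,0]]' | head -2;python3 th.py
```

```text
clock: 7.9
eef_pos: [533.8, -135.3, 89.6]
theta 1.208 r 84.0 Ft 12.8 Fr -0.5  5mm tangent in tool x,y: -2.6 4.3
clock: 8.07
eef_pos: [533.8, -135.3, 89.6]
theta 1.208 r 84.0 Ft 11.9 Fr -0.8  5mm tangent in tool x,y: -2.6 4.3
```

The stop is solid, with about 12 N at the knob. I'll relax the push, release and rise.

```bash
python3 -m creep '[[1,1,-1.7,0,0,0,0],[1,2,-3.3,0,0,0,0],[1,2,-3.3,0,0,0,0]]' | head -2;python3 th.py
python3 -m creep '[[-0.2,2,-3.3,0,0,0,0],[-0.2,2,-3.3,0,0,0,0],[-0.2,2,-3.3,0,0,0,0],[-0.2,2,-3.3,0,0,0,0],[-0.2,2,-3.3,0,0,0,0]]' 
python3 th.py
```

```text
clock: 8.32
eef_pos: [533.4, -135.0, 89.7]
theta 1.202 r 83.9 Ft 6.0 Fr -0.4  5mm tangent in tool x,y: -2.6 4.3
clock: 8.73
eef_pos: [533.2, -135.0, 89.2]
orientation: [-2.221, -2.221, 0.001]
contact_force: [0.9, 0.3, -0.3]
finger_gap: 49.5
grasp_force: 0.0
theta 1.199 r 84.1 Ft -0.6 Fr -0.8  5mm tangent in tool x,y: -2.6 4.3
```

```bash
python3 -m creep '[[-0.2,0,0,20,0,0,0],[-0.2,0,0,-40,0,0,0],[-0.2,0,0,-80,0,0,0],[-0.2,0,0,-120,0,0,0],[-0.2,0,0,-138,0,0,0],[-0.2,20,5,-138,0,0,0],[-0.2,55,15,-138,0,0,0],[-0.2,92,25,-138,0,0,0]]' >/dev/null & sleep 0; kill %1 2>/dev/null; python3 need.py 601 159 227 0
```

```text
shift [ 294.    67.7 -137.9] turn [-0.  0.  0.] pos [ 533.2 -135.    89.2] F [ 0.9  0.3 -0.3] gap 49.5 q [ 0.02  0.7   0.27  1.92 -0.33  0.56  0.51] 8.7333
```

I typed the first row wrong (20 mm down) and cancelled the call before it ran; the clock and pose are unchanged. Sending the corrected rise.

```bash
sleep 1; python3 need.py 601 159 227 0
python3 -m creep '[[-0.2,0,0,-40,0,0,0],[-0.2,0,0,-80,0,0,0],[-0.2,0,0,-120,0,0,0],[-0.2,0,0,-138,0,0,0],[-0.2,35,8,-138,0,0,0],[-0.2,75,17,-138,0,0,0],[-0.2,115,26,-138,0,0,0],[-0.2,150,34,-138,0,0,0]]'|head -2
python3 -m creep '[[-0.2,40,9,0,0,0,0],[-0.2,80,18,0,0,0,0],[-0.2,115,26,0,0,0,0],[-0.2,135,31,0,0,0,0],[-0.2,144,33,0,0,0,0],[-0.2,144,33,0,0,0,0],[-0.2,144,33,0,0,0,0]]'
python3 - <<'E'
from h import *
from plant import camera
c=camera("wrist");cv2.imwrite("pics/w2.png",c["image"][:,:,::-1]);np.savez("w2.npz",**c)
W,ok=cloud(c)
for z0,z1,(x,y) in((112,130,(602,158)),):
    q=W[ok&(W[...,2]>z0)&(W[...,2]<z1)&(np.hypot(W[...,0]-x,W[...,1]-y)<25)]
    print(len(q),q.mean(0),q.min(0),q.max(0))
E
python3 need.py 601 159 107 0
```

```text
shift [ 294.    67.7 -137.9] turn [-0.  0.  0.] pos [ 533.2 -135.    89.2] F [ 0.9  0.3 -0.3] gap 49.5 q [ 0.02  0.7   0.27  1.92 -0.33  0.56  0.51] 8.7333
clock: 9.4
eef_pos: [567.6, 17.8, 227.6]
clock: 9.98
eef_pos: [600.0, 157.5, 227.2]
orientation: [2.222, 2.22, -0.003]
contact_force: [0.0, -0.3, 0.4]
finger_gap: 56.4
grasp_force: 0.0
559 [603.10766282 159.93135095 120.03597415] [593.66219006 149.61141914 112.0116886 ] [612.67949318 167.68110951 124.44320338]
shift [  2.7   1.  120.4] turn [-0.   0.1 -0.1] pos [600.1 156.5 227.4] F [0.1 0.3 0.3] gap 56.4 q [-0.52  0.61  0.37  1.61 -0.25  0.97 -0.08] 10.0333
```

View pics/w2.png

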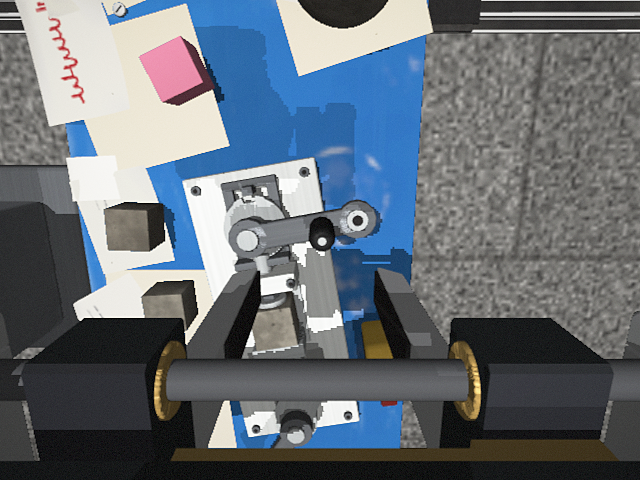

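The knob is at (322,235), with the bushing beyond it at (357,220), which matches (603,158.5). Descending to grip.

```bash
python3 -m creep '[[-0.2,2,2.5,40,0,0,0],[-0.2,2,2.5,70,0,0,0],[-0.2,2,2.5,95,0,0,0],[-0.2,2,2.5,108,0,0,0],[-0.2,2,2.5,115,0,0,0],[-0.2,2,2.5,118,0,0,0],[-0.2,2,2.5,118,0,0,0],[-0.2,2,2.5,118,0,0,0]]' 20
python3 -m creep '[[1,0,0,0,0,0,0],[1,0,0,0,0,0,0],[1,0,0,0,0,0,0],[1,0,0,0,0,0,0],[1,0,0,0,0,0,0],[1,0,0,0,0,0,0],[1,0,0,0,0,0,0]]' 20
python3 - <<'E'
import numpy as np
p=np.array([541.8,148.3])
f=lambda t:p+62*np.array([np.cos(np.radians(9.94)-t),np.sin(np.radians(9.94)-t)])
for t in np.arange(0,1.6,.1):print(round(t,2),(f(t)-f(0)).round(1))
print(f(0),f(1.571)-f(0))
E
```

```text
clock: 10.7
eef_pos: [603.6, 160.5, 110.6]
orientation: [2.222, 2.22, 0.002]
contact_force: [1.0, 0.6, 0.5]
finger_gap: 56.1
grasp_force: 0.0
clock: 11.28
eef_pos: [603.3, 161.4, 109.6]
orientation: [2.22, 2.221, 0.001]
contact_force: [0.8, -0.8, 0.7]
finger_gap: 19.6
grasp_force: 20.0
0.0 [0. 0.]
0.1 [ 0.8 -6.2]
0.2 [  0.9 -12.3]
0.3 [  0.4 -18.5]
0.4 [ -0.7 -24.6]
0.5 [ -2.3 -30.6]
0.6 [ -4.6 -36.4]
0.7 [ -7.5 -41.9]
0.8 [-10.8 -47.1]
0.9 [-14.7 -51.9]
1.0 [-19.1 -56.3]
1.1 [-23.8 -60.3]
1.2 [-29.  -63.7]
1.3 [-34.4 -66.7]
1.4 [-40.1 -69.1]
1.5 [-46.1 -70.9]
[602.86932153 159.00224125] [-50.37951869 -71.77374127]
```

```bash
python3 -m creep '[[1,-3,0.4,0,0,0,0],[1,-6.2,0.8,0,0,0,0],[1,-8,0.8,0,0,0,0],[1,-8,0.8,0,0,0,0],[1,-8,0.8,0,0,0,0]]'
```

```text
clock: 11.7
eef_pos: [604.2, 152.4, 109.6]
orientation: [2.221, 2.22, 0.001]
contact_force: [2.5, -1.1, 0.8]
finger_gap: 19.4
grasp_force: 20.0
```

It's unlocked: 9 mm of travel at about 1 N. Continuing the swing.

```bash
python3 -m creep '[[1,-4.3,0,0,0,0,0],[1,-10.5,-0.4,0,0,0,0],[1,-16.6,-1.5,0,0,0,0],[1,-22.6,-3.1,0,0,0,0],[1,-28.4,-5.4,0,0,0,0],[1,-33.9,-8.3,0,0,0,0],[1,-39.1,-11.6,0,0,0,0],[1,-39.1,-11.6,0,0,0,0]]'
```

```text
clock: 12.37
eef_pos: [590.7, 111.6, 109.6]
orientation: [-2.223, -2.219, 0.004]
contact_force: [1.0, -2.1, 2.1]
finger_gap: 19.6
grasp_force: 20.0
```

```bash
python3 -m creep '[[1,-4.8,-3.9,0,0,0,0],[1,-9.2,-8.3,0,0,0,0],[1,-13.2,-13,0,0,0,0],[1,-16.6,-18.2,0,0,0,0],[1,-19.6,-23.6,0,0,0,0],[1,-22,-29.3,0,0,0,0],[1,-22,-29.3,0,0,0,0]]'
python3 -m creep '[[1,-1,-3,0,0,0,0],[1,-1.8,-6,0,0,0,0],[1,-2.3,-8.5,0,0,0,0],[1,-2.3,-8.5,0,0,0,0],[1,-2.3,-8.5,0,0,0,0]]'
```

```text
clock: 12.95
eef_pos: [560.5, 91.1, 109.5]
orientation: [-2.221, -2.22, 0.004]
contact_force: [-0.1, -2.8, 4.8]
finger_gap: 19.8
grasp_force: 20.0
clock: 13.37
eef_pos: [553.5, 89.4, 109.5]
orientation: [-2.221, -2.221, 0.002]
contact_force: [0.7, -3.5, 5.9]
finger_gap: 19.4
grasp_force: 20.0
```

```bash
python3 -m creep '[[1,0,-1.5,0,0,0,0],[1,-0.2,-3,0,0,0,0],[1,-0.2,-3,0,0,0,0],[1,-0.2,-3,0,0,0,0]]'
python3 -m creep '[[1,0,-1,0,0,0,0],[1,0,-2,0,0,0,0],[1,0,-2,0,0,0,0],[1,0,-2,0,0,0,0]]'
```

```text
clock: 13.7
eef_pos: [552.7, 89.4, 109.6]
orientation: [2.219, 2.22, 0.003]
contact_force: [4.0, -3.2, 1.3]
finger_gap: 19.5
grasp_force: 20.0
clock: 14.03
eef_pos: [552.5, 89.4, 109.7]
orientation: [2.218, 2.218, 0.007]
contact_force: [8.3, -3.0, -1.1]
finger_gap: 19.6
grasp_force: 20.0
```

The end stop is reached: 8 N with no further travel. Releasing and rising.

```bash
python3 -m creep '[[1,0,1.5,0,0,0,0],[1,0,2.2,0,0,0,0],[-0.2,0,2.2,0,0,0,0],[-0.2,0,2.2,0,0,0,0],[-0.2,0,2.2,0,0,0,0],[-0.2,0,2.2,0,0,0,0],[-0.2,0,2.2,0,0,0,0]]'
python3 -m creep '[[-0.2,0,0,-20,0,0,0],[-0.2,0,0,-50,0,0,0],[-0.2,0,0,-90,0,0,0],[-0.2,0,0,-120,0,0,0],[-0.2,0,0,-120,0,0,0],[-0.2,-60,0,-120,0,0,0],[-0.2,-60,0,-120,0,0,0]]'
python3 - <<'E'
from h import *
from plant import camera
c=camera("scene");w=camera("wrist");I=c["image"];W,ok=cloud(w)
cv2.imwrite("pics/end.png",np.hstack([cv2.resize(I[190:350,180:380],(400,320)),cv2.resize(w["image"],(400,320))])[:,:,::-1])
q=W[ok&(W[...,2]>112)&(W[...,2]<130)&(np.hypot(W[...,0]-553,W[...,1]-88)<30)]
print(len(q),(q.min(0)+q.max(0))/2)
E
```

```text
clock: 14.62
eef_pos: [550.5, 90.3, 109.1]
orientation: [-2.219, -2.221, 0.001]
contact_force: [-0.9, 0.7, -0.3]
finger_gap: 49.5
grasp_force: 0.0
clock: 15.2
eef_pos: [551.1, 27.2, 229.9]
orientation: [2.22, 2.221, -0.001]
contact_force: [-0.4, -1.3, 0.5]
finger_gap: 56.3
grasp_force: 0.0
628 [552.46666809  86.06686858 118.08977511]
```

View pics/end.png

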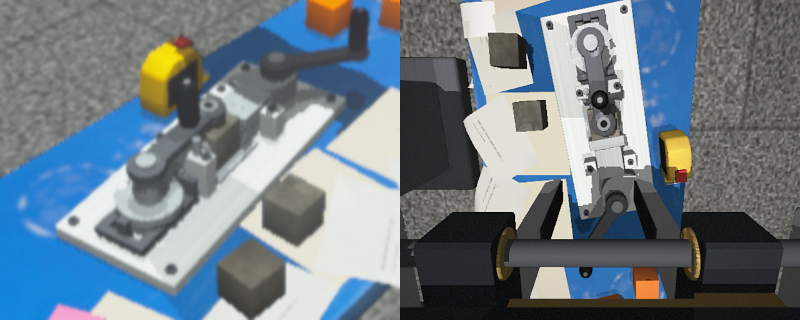

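The picture shows the guide bushing over the cube. The knob's chord is 88 mm from its parked position, which is a full 90°. The spares and tape haven't moved, and the gripper is clear.

```bash
python3 -c "
from plant import ctrl
print(ctrl.close_job())"
```

```text
the job is handed in; nothing more can be done
None
```

I handed the job in with the cube clamped (lever stopped at about 12 N on the knob) and the guide swung to its end stop over the cube; the spares and tape look undisturbed and the robot is clear, but the hand-in gave no verdict.

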